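Hang a second staining rack on the drain hook

TASK

Pick up the wet staining rack from the bench, thread its roof-shaped bail over the upturned tip of the drain hook and lower it until the bar carries it, in front of the rack that already hangs there. Then, keeping it down on the bar, slide it inward so that it pushes the first rack back against the sprung backstop, press the two together gently but definitely for a moment so the backstop gives a little, and let go. Both racks must stay hanging straight, close together; never lift or knock the first one off, never force the racks or the hook, and leave the beaker, the brown bottle and the dish where they are.

Things in the scene. Friction and masses are not known exactly. Their poses are not given: they have to be found in the camera images.
- wet_rack: The wet rack, standing on the bench: stainless slide rack 40 x 84 x 122 mm (x, y, z), 0.12 to 0.23 kg, origin at the centre of its underside. A low tray of glass slides (tops 30 mm up) between end plates at y = +-40 mm; a bail like a house roof (eaves 60 mm up, ridge at y = 0) joins them, leaving an opening right through along x. Front and back alike.
- wet_grip (a point): Point on the wet rack's axis 111 mm above its underside, in the grip block on the ridge: 26 mm (x) by 12 mm (y), standing 91 to 122 mm above the underside. Take it from above, fingers closing along the rack's y, fingertips at most 20 mm below this point.
- wet_ridge (a point): Inner side of the roof ridge of the wet rack, 86 mm above its underside. Hung straight, the ridge sits over the bar and the bar's axis is 79 mm above the rack's underside (underside 61 mm above the bench). The glass bears at most 14 N between the two racks.
- hung_rack: The first rack, hanging on the bar and free to slide along it; same shape and size as the wet rack, origin at the centre of its underside. Its centre starts 72 to 82 mm out from bar_root. It slides with less than 2.3 N until it meets the backstop; from there the push rises quickly.
- hook_stand: Drain stand, stainless, fixed. Origin on the bench under the root of the hook bar; its -x points along the bar to the open end (roughly toward the robot), z up. Round bar 12 mm thick, axis 140 mm above the bench, straight from x = 0 to -164 mm, then the upturned tip. Foot: tray 14 mm high, x = -190 to 35, y = +-65 mm. Post 160 mm high. It bears at most 22 N from the wet rack.
- hook_tip (a point): Centre of the rounded end of the upturned tip: x = -174 mm from the root, 156 mm above the bench (6 mm radius, so its top is at 162 mm; bar and tip are 28 mm high together). A rack carried with its underside 87 mm above the bench, 26 mm higher than when hung, threads over it with about 10 mm to spare above and below.
- bar_free (a point): Point on the bar's axis, x = -133 mm from the root: a rack lowered here, centred and with its x along the bar, is clear of both the first rack and the tip. While it slides, the steel bar drags on it with 0.6 to 0.9 of whatever weight and downward push it bears, which adds to the push felt at the wrist but not to that between the racks: touch the bar lightly.
- bar_root (a point): Root of the bar at the post. Under it stands the backstop: upright plate 92 x 58 mm, 63 to 121 mm above the bench, on a spring of 2 N per mm, 20 mm travel. It was set by hand and is not reported: its face at rest is 20 to 45 mm out from the root, so feel for it. A steady push of 5 to 9 N between the racks is right; above 3 N for 0.3 s counts.
- beaker: Bystander: clear beaker, 45 mm across, 58 mm high, beside the wet rack; origin at the centre of its underside.
- amber_bottle: Bystander: brown bottle with black cap, 56 mm across, 108 mm high, beside the drain stand; origin at the centre of its underside.
- dish: Bystander: flat round dish, 90 mm across, 15 mm high; origin at the centre of its underside.
Things that resemble listed ones, but are neither listed nor needed, are in the scene too. Leave any purple or red look-alike of the hung_rack alone. What is shaped like the wet_rack but green is not meant.

How it is judged (in metres and radians):
On the way, in this order (a step that is already met when the one before it is completed fails the run):
1. the wet rack hangs over the bar, inside the tip, in front of the first rack (x of wet_rack in the frame of hook_stand between -0.15 and -0.085 m and y of wet_rack in the frame of hook_stand between -0.008 and 0.008 m and z of wet_rack in the frame of hook_stand between 0.0572 and 0.0652 m and angle between wet_rack's own z axis and vertical below 0.12 rad), for 0.1 s.
2. the wet rack presses the first rack against the sprung backstop with more than 3 N, on the bar (contact force between wet_rack and hung_rack above 3 N and x of wet_rack in the frame of hook_stand between -0.15 and -0.065 m and y of wet_rack in the frame of hook_stand between -0.008 and 0.008 m and z of wet_rack in the frame of hook_stand between 0.0572 and 0.0652 m and angle between wet_rack's own z axis and vertical below 0.12 rad), for 0.3 s.
At the end, for the whole second after the job is handed in: Both racks hang on the bar inside the tip, ridge over the bar (within 8 mm sideways, 4 mm in height, tilted less than 0.12 rad), the wet one in front and no more than 6 mm of gap between them (centres 36 to 46 mm apart), at rest and released (x of wet_rack in the frame of hook_stand between -0.15 and -0.06 m and y of wet_rack in the frame of hook_stand between -0.008 and 0.008 m and z of wet_rack in the frame of hook_stand between 0.0572 and 0.0652 m and angle between each of wet_rack, hung_rack's own z axis and vertical below 0.12 rad and x of hung_rack in the frame of hook_stand between -0.11 and -0.02 m and y of hung_rack in the frame of hook_stand between -0.008 and 0.008 m and z of hung_rack in the frame of hook_stand between 0.0572 and 0.0652 m and x of wet_rack in the frame of hung_rack between -0.046 and -0.036 m and linear speed of each of wet_rack, hung_rack below 0.02 m/s); the robot touches nothing.
It fails at once if the first rack is lifted more than 10 mm, falls or is tilted more than 0.35 rad (z of hung_rack in the frame of hook_stand above 0.0712 m or z of hung_rack in the frame of hook_stand below 0.0512 m or angle between hung_rack's own z axis and vertical above 0.35 rad).
It fails at once if the racks are pressed together with more than 14 N (contact force between wet_rack and hung_rack above 14 N).
It fails at once if the wet rack is forced against the stand with more than 22 N (contact force between wet_rack and hook_stand above 22 N).
It fails at once if a bystander is moved more than 20 mm (distance of any of beaker, amber_bottle, dish from where it was at the start of the episode above 0.02 m).
It also fails if it takes over 54 s, if anything falls off the work surface, if the arm or the gripper's body presses on something with over 40 N, if the wrist force passes 120 N, or if a joint passes its speed limit or range.

ROBOT

A 6-joint arm with a two-finger parallel gripper is mounted at the origin on the work surface; the furniture and walls round the work are solid. World frame = base frame: x ahead of the robot, y to its left, z up, the work surface at z = 0. Lengths are in mm, angles in rad, forces in N, time in s.
With the tool pointing down it reaches from about 250 to 775 mm from the base axis. Payload 4 kg.
Tool frame: the origin (TCP) lies at the very end of the fingers, on their centre line; the grasp point (between the pads) lies tcp_to_grasp behind it (tcp_to_grasp is the distance from the TCP to the grasp point, in mm); z points along the fingers, y is the line along which they close (so a half turn about z gives the same grasp; the last joint's range is limited). The gripper opens to 94 mm and grips with 3 to 60 N. Pads are 16 mm wide; open, the fingers measure 119 mm over their backs; the gripper's body (75 mm by 177 mm) begins 78 mm behind the grasp point.
Start: joints at [1.058, 0.087, 1.371, -0, 1.684, -0.103], TCP at [219.146, 504.475, 205.506] pointing down, gripper open.
Joint ranges: [-3.1, 3.1], [-0.76, 2.03], [0.27, 2.55], [-1.08, 4.22], [0.17, 2.65], [-2.57, 2.57]. Speed limits (rad/s): [2.79, 2.79, 3.14, 3.14, 3.14, 3.14].

INTERFACE

Orientations are given as a unit quaternion [x, y, z, w].
In Python, from rig import movep, move_linear, set_joints, move_gripper, dwell, inverse_kinematics, read_camera, camera_params, IKError, job_done, look_for, silhouettes, current_clock, current_joint_pos, current_qvel, current_tau, current_eef_pos, current_ee_rot, current_force, current_ft_torque, current_grip_width, current_grasp_force, tcp_to_grasp gives the robot as it stands. The module is installed in compiled form; this text tells all that it offers. Calls block until the motion is done:
- movep(position, orientation): joint-space move of the TCP to a pose.
- move_linear(position, rot=None, v=150): straight line of the TCP; rot=None keeps the orientation; v is the mean speed in mm/s.
- set_joints(angles): joint-space move.
- move_gripper(opening): opening from 0.0 (shut) to 1.0 (fully open); the grip force is fixed at half the most; returns when the fingers have stopped.
- dwell(seconds).
- inverse_kinematics(position, orientation): joint angles nearest the present ones, or None.
- read_camera(name): name is "side" or "top" or "wrist"; returns (picture, depth): 420x560x3 uint8, red, green, blue; 420x560 float32, mm along the optical axis (not along the pixel's ray), 0 where there is no reading.
- camera_params(name): a dict with "vfov" (degrees; the focal length in pixels is half the picture's height over the tangent of half this angle, whatever the lens; pixels are square), "cx", "cy" (the principal point, pixels), "extrinsics" (4x4, takes a point from world to camera coordinates); the wrist camera has in their place "tool_from_camera" (4x4, takes a point from camera to tool coordinates, whose origin is the TCP and whose axes are the flange's). Camera axes: x right, y down, z forward; pixel columns grow to the right and rows downward; lengths in mm; the calibration is good to about 2 mm. The wrist camera is an equidistant fisheye: a pixel r from the principal point sees the ray r / f radians off the axis. A picture is of the moment at which its call begins: read the wrist's pose just before it. camera_params takes no time and is no camera call.
A pose or a line that the arm cannot do raises IKError and nothing moves.
- job_done(): hands the job in; it is judged then, once.
Trained networks look in the newest picture that a camera, given by its name, has taken for a name from the list of things; names that differ only in an ending like _2 or _b are one class to them, and where a whole thing is asked for, a point or a joint stands for the part that bears it (a point fixed in the world has none). Each returns a list of dicts, best first, with "p" (0 to 1); they miss things now and then, are a little off and sometimes report something else, mostly with a low value. They report only what shows in the picture. A call takes as long as a camera call. They do not tell look-alikes from the thing itself.
- look_for(camera, query): "extent" ([left, top, width, height] in pixels, round what is visible of it).
- silhouettes(camera, query): "pixels" (420x560 bool, what is visible of it) and "extent" ([left, top, width, height] in pixels, round what is visible of it).
Readings, each from a call of its own:
- current_clock(): time.
- current_joint_pos(): joint angles.
- current_qvel(): joint speeds.
- current_tau(): joint torques, N m.
- current_eef_pos(): TCP position.
- current_ee_rot(): TCP orientation.
- current_force(): force on the tool from outside, world axes, zero at the start.
- current_ft_torque(): the same for the moment, N m.
- current_grip_width(): opening from 0.0 (shut) to 1.0 (fully open).
- current_grasp_force(): force on a finger pad.
Only numpy, scipy, OpenCV 4.12 (cv2) and the standard library are available. Lean on these libraries where they do the work, as an engineer would, in place of code of your own. Each camera call takes 0.05 s, during which the arm holds its last target. There are 200 camera calls.

## Working session

There is one attempt and no reset: what is moved stays moved. The work goes in short steps, each a Python script; the robot and the scene stay as the last script left them, time stands still between calls to the robot, and variables do not carry over. Pictures are saved under pics/ and viewed, at most 10 in all, crops included, and the job is handed in when it is done.

```bash
mkdir -p pics; cat > h.py <<'E'
import numpy as np, cv2
from rig import *
def cloud(cam, depth):
    p=camera_params(cam); f=210/np.tan(np.radians(p['vfov'])/2)
    v,u=np.mgrid[0:420,0:560]
    P=np.stack([(u-p['cx'])/f*depth,(v-p['cy'])/f*depth,depth],-1)
    T=np.linalg.inv(p['extrinsics'])
    W=P@T[:3,:3].T+T[:3,3]; W[depth<=0]=np.nan
    return W
E
python3 - <<'E'
from h import *
for c in ('side','top'):
    im,d=read_camera(c); cv2.imwrite(f'pics/{c}0.png',im[...,::-1]); np.savez(f'{c}0.npz',im=im,d=d)
    W=cloud(c,d)
    for q in ('wet_rack','hung_rack','hook_stand','beaker','amber_bottle','dish'):
        for s in silhouettes(c,q)[:4]:
            w=W[s['pixels']]; w=w[~np.isnan(w[:,0])]
            print(c,q,round(s['p'],2),s['extent'],np.percentile(w,[2,50,98],axis=0).round().tolist() if len(w) else '')
print(current_clock(),tcp_to_grasp, current_ee_rot(), current_force())
p=camera_params('wrist');print(p)
E
```

```text
side wet_rack 0.91 [316.0, 229.1, 24.5, 41.7] [[570.0, -216.0, 2.0], [585.0, -180.0, 41.0], [679.0, -55.0, 121.0]]
side wet_rack 0.62 [280.6, 231.5, 29.0, 51.7] [[438.0, -209.0, 2.0], [479.0, -183.0, 33.0], [528.0, -90.0, 122.0]]
side hung_rack 0.77 [273.1, 193.7, 23.1, 35.8] [[543.0, 99.0, 4.0], [585.0, 122.0, 31.0], [677.0, 317.0, 122.0]]
side hung_rack 0.63 [259.3, 161.6, 23.8, 34.3] [[596.0, 241.0, 63.0], [614.0, 279.0, 105.0], [653.0, 394.0, 183.0]]
side beaker 0.81 [349.8, 257.8, 18.7, 27.1] [[502.0, -457.0, 2.0], [604.0, -308.0, 44.0], [686.0, -210.0, 118.0]]
side amber_bottle 0.61 [316.5, 228.3, 28.7, 42.1] [[570.0, -216.0, 3.0], [585.0, -180.0, 43.0], [663.0, -34.0, 122.0]]
side amber_bottle 0.48 [260.6, 183.6, 9.8, 17.7] [[597.0, 299.0, 5.0], [626.0, 400.0, 22.0], [651.0, 418.0, 70.0]]
side dish 0.97 [377.8, 297.9, 35.9, 22.4] [[563.0, -503.0, 3.0], [601.0, -467.0, 17.0], [646.0, -419.0, 21.0]]
top wet_rack 0.87 [315.2, 188.6, 23.7, 18.5] [[572.0, -209.0, 7.0], [586.0, -166.0, 59.0], [612.0, -129.0, 123.0]]
top wet_rack 0.69 [319.1, 218.8, 18.8, 26.8] [[442.0, -201.0, -1.0]
[... 908 characters left out ...]
[606.0, -457.0, 15.0], [648.0, -416.0, 21.0]]
top dish 0.75 [172.0, 147.4, 44.6, 82.8] [[512.0, 221.0, -1.0], [601.0, 280.0, 6.0], [727.0, 353.0, 160.0]]
0.7 18.8 [2.03469461e-01 9.79081291e-01 5.24053074e-05 1.99357733e-05] [0.35628664 0.96644835 1.29550125]
{'vfov': 65.70646984690485, 'cx': 287.7914300969963, 'cy': 218.50379242327526, 'tool_from_camera': array([[-5.89497826e-04, -9.58080527e-01, -2.86498440e-01,
         8.38343258e+01],
       [ 9.99999178e-01, -2.38660934e-04, -1.25948661e-03,
         6.26153516e-01],
       [ 1.13831361e-03, -2.86498947e-01,  9.58079881e-01,
        -1.79627965e+02],
       [ 0.00000000e+00,  0.00000000e+00,  0.00000000e+00,
         1.00000000e+00]])}
```

```bash
python3 - <<'E'
import cv2
a=cv2.imread('pics/top0.png')[130:300,120:440]; cv2.imwrite('pics/topc.png',cv2.resize(a,None,fx=2.5,fy=2.5,interpolation=cv2.INTER_CUBIC))
a=cv2.imread('pics/side0.png')[140:330,220:430]; cv2.imwrite('pics/sidec.png',cv2.resize(a,None,fx=3,fy=3,interpolation=cv2.INTER_CUBIC))
E
```

```text
(no output)
```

View pics/topc.png

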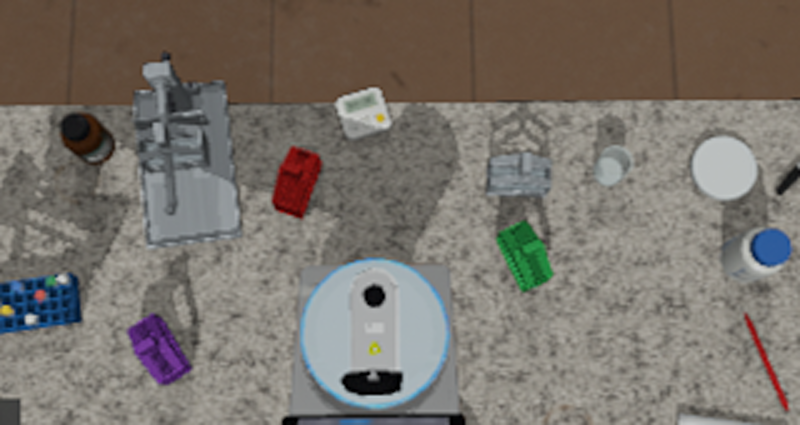

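View pics/sidec.png

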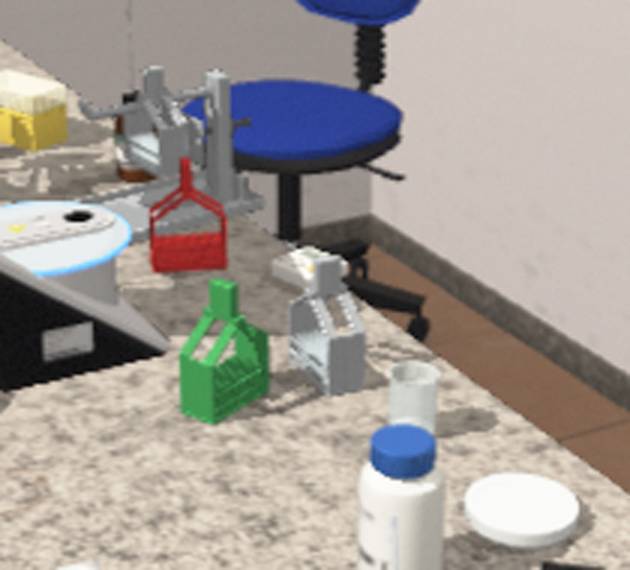

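The top view shows a grey rack at full-picture pixel (327,200), a green rack at (330,232), a red one at (239,203) and a purple one at (184,269). The grey hung rack is on the stand at (192,186). The wet rack must be the free-standing grey one, at about (592,-169). Next I take wrist views of the stand and then of the wet rack.

```bash
cat >> h.py <<'E'
def quat(psi):  # tool down, tool x at bearing psi
    return [float(np.cos(psi/2)),float(np.sin(psi/2)),0.,0.]
from scipy.spatial.transform import Rotation as R
def wrist(name):
    pos=np.array(current_eef_pos()); q=current_ee_rot(); im,d=read_camera('wrist')
    p=camera_params('wrist'); f=210/np.tan(np.radians(p['vfov'])/2)
    v,u=np.mgrid[0:420,0:560]; x=u-p['cx']; y=v-p['cy']; r=np.hypot(x,y)+1e-9; t=np.tan(r/f)
    P=np.stack([d*t*x/r,d*t*y/r,d],-1); T=p['tool_from_camera']
    W=(P@T[:3,:3].T+T[:3,3])@R.from_quat(q).as_matrix().T+pos; W[d<=0]=np.nan
    cv2.imwrite(f'pics/{name}.png',im[...,::-1]); np.savez(name,im=im,d=d,W=W); return im,W
def sil(q,W,n=3):
    o=silhouettes('wrist',q)[:n]
    for s in o:
        w=W[s['pixels']]; w=w[~np.isnan(w[:,0])]
        print(q,round(s['p'],2),s['extent'],np.percentile(w,[2,50,98],axis=0).round().tolist())
    return o
E
python3 - <<'E'
from h import *
movep([540,285,300],quat(np.pi)); im,W=wrist('w_stand')
for q in ('hung_rack','hook_stand'): sil(q,W)
movep([570,-169,260],quat(np.pi)); im,W=wrist('w_wet'); sil('wet_rack',W)
print(current_clock(),current_joint_pos())
a=np.hstack([cv2.imread('pics/w_stand.png'),cv2.imread('pics/w_wet.png')]); cv2.imwrite('pics/both.png',cv2.resize(a,(800,300),interpolation=cv2.INTER_AREA))
E
```

```text
hung_rack 0.8 [251.8, 226.0, 68.0, 72.8] [[595.0, 246.0, 63.0], [609.0, 288.0, 125.0], [641.0, 326.0, 184.0]]
hung_rack 0.74 [153.5, 181.7, 56.2, 71.0] [[543.0, 104.0, 1.0], [580.0, 135.0, 60.0], [628.0, 161.0, 123.0]]
hung_rack 0.67 [278.2, 20.5, 58.9, 71.4] [[324.0, 276.0, 3.0], [367.0, 309.0, 66.0], [404.0, 341.0, 123.0]]
hook_stand 0.86 [239.7, 157.2, 99.1, 185.5] [[510.0, 219.0, 2.0], [590.0, 289.0, 5.0], [725.0, 356.0, 160.0]]
wet_rack 0.91 [253.8, 187.7, 66.5, 53.0] [[571.0, -211.0, 1.0], [584.0, -172.0, 63.0], [613.0, -133.0, 123.0]]
wet_rack 0.71 [254.4, 81.0, 54.8, 77.1] [[442.0, -204.0, 1.0], [483.0, -176.0, 70.0], [521.0, -147.0, 123.0]]
4.1083 [-3.81604665e-01  1.84054748e-01  1.15486288e+00  2.52404930e-04
  1.80226779e+00 -1.95427788e+00]
```

View pics/both.png

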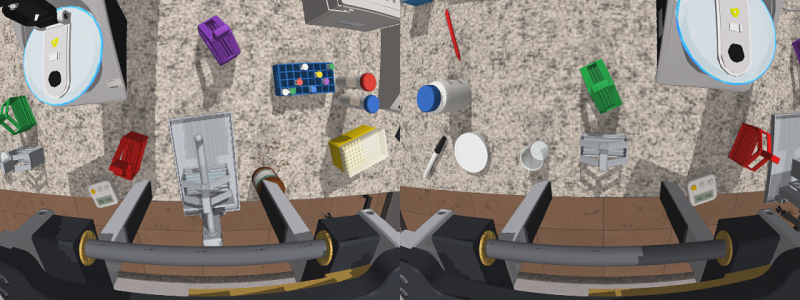

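The wrist pictures agree. In the right half the grey wet rack is at about (603,152), with the green one at (600,85). In the left half the hung rack is on its stand at about (205,190). Next I fit exact poses from the depth clouds.

```bash
python3 - <<'E'
from h import *
def rect(w,n): 
    r=cv2.minAreaRect(w[:,:2].astype(np.float32)); print(n,len(w),np.round(r[0],1),np.round(r[1],1),round(r[2],1),'z',np.percentile(w[:,2],[2,50,98]).round(1))
def box(W,x0,x1,y0,y1,z0,z1):
    w=W.reshape(-1,3); w=w[~np.isnan(w[:,0])]
    return w[(w[:,0]>x0)&(w[:,0]<x1)&(w[:,1]>y0)&(w[:,1]<y1)&(w[:,2]>z0)&(w[:,2]<z1)]
for src in ('wet','stand','top'):
    W=cloud('top',np.load('top0.npz')['d']) if src=='top' else np.load(f'w_{src}.npz')['W']
    print(src)
    if src!='stand':
        rect(box(W,550,640,-240,-110,117,135),'wetblocktop'); rect(box(W,550,640,-240,-110,12,140),'wet all'); rect(box(W,550,640,-240,-110,50,115),'wet roof')
    if src!='wet':
        rect(box(W,590,660,240,335,175,195),'hungblocktop'); rect(box(W,590,660,240,335,60,195),'hung all')
        rect(box(W,490,800,200,380,-5,24) if 0 else box(W,500,760,205,375,8,20),'tray')
        b=box(W,500,700,255,330,136,152); b=b[(b[:,0]<595)|(b[:,0]>640)]
        for _ in range(3):
            k=np.polyfit(b[:,0],b[:,1],1); b=b[abs(b[:,1]-np.polyval(k,b[:,0]))<6]
        print('bar',len(b),'slope',k[0],'y@520',np.polyval(k,520),'y@690',np.polyval(k,690),b.min(0),b.max(0))
        t=box(W,480,600,255,330,153,175); print('tip',len(t),t.mean(0) if len(t) else '',t.min(0),t.max(0))
        rect(box(W,660,800,240,360,150,170),'posttop')
E
```

```text
wet
wetblocktop 266 [ 591.4 -171.7] [11.5 25.8] 86.6 z [119.2 122.1 123.4]
wet all 2782 [ 591.4 -172. ] [82.3 41. ] 87.3 z [ 13.3  65.8 122.6]
wet roof 1397 [ 591.4 -171.9] [82.2 41. ] 87.3 z [ 58.9  75.2 103.7]
stand
hungblocktop 281 [618.9 286.6] [26.2 11.6] 7.1 z [176.4 183.  184.4]
hung all 3739 [625. 289.] [70.4 86.4] 5.9 z [ 64.2 120.8 183.5]
tray 969 [620.5 286.9] [226.8 131.4] 7.1 z [ 8.4 13.8 16.4]
bar 881 slope 0.12613780576305555 y@520 274.7419087911601 y@690 296.18533577087953 [530.78930379 271.15200308 137.49192778] [697.8149255  302.61410514 151.93310119]
tip 129 [529.71428169 276.0039645  159.13345873] [519.47627968 269.84555962 153.12823122] [599.30104595 287.25756457 164.14354252]
posttop 417 [702.9 297.4] [21.  34.6] 0.8 z [150.5 159.3 161.3]
top
wetblocktop 28 [ 590.9 -169.7] [ 9.8 22.7] 89.7 z [117.9 121.4 125.8]
wet all 375 [ 591.6 -169.4] [82.3 41.2] 86.9 z [ 12.6  63.2 122.6]
wet roof 185 [ 591.7 -169.1] [81.7 41.2] 86.9 z [ 54.4  74.7 101.5]
hungblocktop 38 [619.4 287.8] [26.2 12.3] 9.9 z [175.8 182.7 186.8]
hung all 575 [625.2 288.5] [68.4 84.3] 6.5 z [ 64.1 119.5 183.8]
tray 359 [622.1 287.9] [227.5 148.9] 7.2 z [ 8.1 10.7 18.5]
bar 133 slope 0.12612596863840383 y@520 274.4947215660024 y@690 295.93613623453103 [535.97797495 272.77305456 138.35255154] [698.67078593 301.58232238 151.38348072]
tip 15 [526.22888468 274.99902735 160.31291858] [520.80698668 270.36841117 153.64956414] [534.62897239 280.74382533 165.6476053 ]
posttop 79 [696.9 299.6] [32.3 47.6] 83.0 z [150.2 159.  166.4]
```

Checks on the fits:
- The stand yaw is 0.124 and the root is (697.4,296.7).
- The hung rack comes out 79 mm from the root, within the expected 72–82.
- The bar lies at y≈287 where x=619.
- The wet rack measures 82×41 mm with its top at 122.

All agree with the description, so I grasp.

```bash
cat >> h.py <<'E'
B=0.1248; ROOT=np.array([697.4,296.8]); U=np.array([np.cos(B),np.sin(B)])
QB=quat(np.pi+B)
V=np.array([-U[1],U[0]])
def hp(x,z,y=0.): return [*(ROOT+x*U+y*V),z]   # point in the stand frame
E
python3 - <<'E'
from h import *
q=quat(np.pi-0.047); G=[591.4,-171]
movep([*G,160],q); print(current_force())
f0=np.array(current_force()); move_linear([*G,93.5],q,v=100)
move_gripper(0.0); print('grip',current_grip_width()*94,current_grasp_force(),current_force()-f0)
move_linear([*G,250],q,v=150); dwell(.2); print('lift',current_force()-f0,current_grip_width()*94)
movep(hp(-240,250),QB); move_linear(hp(-240,185),QB,v=100); dwell(.2)
print('F',current_force(),current_ft_torque(),current_eef_pos(),current_clock())
im,W=wrist('w_held'); sil('wet_rack',W,2)
im,d=read_camera('side'); cv2.imwrite('pics/side_held.png',im[...,::-1])
a=np.hstack([cv2.resize(cv2.imread('pics/w_held.png')[150:330,150:420],(405,270)),cv2.resize(im[140:240,220:340,::-1],(324,270))]); cv2.imwrite('pics/held.png',a)
w=W.reshape(-1,3); w=w[~np.isnan(w[:,0])]
s=(w-[*ROOT,0]); L=np.c_[s[:,:2]@U,s[:,:2]@V,w[:,2]]
for n,z0,z1,x0,x1 in (('heldroof',130,180,-275,-205),('heldlow',95,130,-275,-205),('tip',153,170,-190,-160),('hungblk',176,190,-110,-55),('bar',142,150,-155,-110)):
    m=(L[:,2]>z0)&(L[:,2]<z1)&(L[:,0]>x0)&(L[:,0]<x1)&(abs(L[:,1])<60)
    if m.sum()>4: r=cv2.minAreaRect(L[m,:2].astype(np.float32)); print(n,m.sum(),np.round(r[0],1),np.round(r[1],1),round(r[2],1),np.percentile(L[m],[2,50,98],axis=0).round(1).tolist())
E
```

```text
[-0.05498929  0.83100594  0.05387734]
grip 11.502608420099568 29.994838535785675 [-0.1437811  -1.16215877 -1.30593493]
lift [ 0.86526551 -1.38445582 -1.72341904] 11.932566819927432
F [ 0.32100064  0.84306811 -0.94215061] [ 0.08031306 -0.01738132 -0.03568535] [459.76365287 267.14179719 186.05796396] 10.7083
wet_rack 0.96 [228.1, 201.2, 118.7, 108.1] [[437.0, 227.0, 5.0], [450.0, 266.0, 155.0], [515.0, 308.0, 215.0]]
wet_rack 0.9 [1.2, 179.0, 14.1, 35.1] [[476.0, -166.0, 2.0], [501.0, -151.0, 14.0], [523.0, -140.0, 34.0]]
heldroof 3014 [-2.393e+02  2.000e-01] [40.7 83.2] 0.2 [[-259.2, -40.1, 134.3], [-250.5, -4.6, 162.5], [-220.9, 40.8, 177.8]]
heldlow 3300 [-239.8    0.6] [39.9 82.5] 0.1 [[-259.3, -38.0, 95.8], [-251.7, 0.6, 117.3], [-221.0, 38.9, 125.0]]
tip 178 [-175.1   -0.2] [11.   9.9] 86.8 [[-179.7, -5.6, 154.0], [-176.4, -0.2, 159.8], [-170.8, 5.1, 162.4]]
bar 128 [-132.4   -0.6] [44.9 11. ] 0.3 [[-154.7, -5.5, 142.5], [-150.1, -0.3, 145.3], [-110.3, 4.8, 146.8]]
```

View pics/held.png

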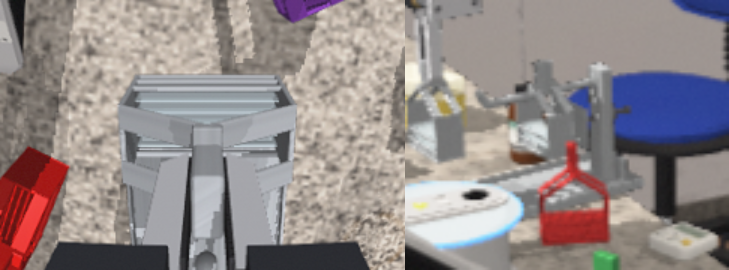

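The left part of the picture shows the rack held squarely with its roof centred. The right part (about (435,100)) shows it in front of the tip at about (490,100). The held rack measures y≈0.4 mm and the tip −0.2 mm, with yaw matching within 0.2°. Next I thread it and lower it with a force guard.

```bash
cat >> h.py <<'E'
def F(n=10):
    a=[]
    for _ in range(n): a.append(current_force()); dwell(0.01)
    f=np.mean(a,0); return np.array([f[:2]@U,f[:2]@V,f[2]])
def loc():
    p=np.array(current_eef_pos()); s=p[:2]-ROOT; return np.array([s@U,s@V,p[2]])
E
python3 - <<'E'
from h import *
move_linear(hp(-240,179.5,-.5),QB,v=60); dwell(.2); f0=F(20); print(f0,loc())
for x in (-200,-180,-160,-145,-133):
    move_linear(hp(x,179.5,-.5),QB,v=60); f=F(5)-f0; print(x,f.round(2),loc().round(1))
    if np.linalg.norm(f)>4: print('STOP'); break
else:
    move_linear(hp(-133,160,-.5),QB,v=50); z=160
    dwell(.2); print(F(10)-f0,loc())
    while z>151:
        z-=1; move_linear(hp(-133,z,-.5),QB,v=20); f=F(6)-f0; print(z,f.round(2),loc().round(2))
        if f[2]>1.2: break
print(current_clock())
E
```

```text
[ 0.03983599  0.13503944 -2.0459677 ] [-239.93468313   -0.46248701  179.60909988]
-200 [-0.37 -0.51 -0.01] [-200.2   -0.5  179.4]
-180 [-0.09  0.12  0.16] [-180.    -0.5  179.3]
-160 [-0.34 -0.24 -0.45] [-160.    -0.5  179.3]
-145 [-0.33 -0.06 -0.18] [-144.9   -0.6  179.3]
-133 [-0.2   0.12 -0.2 ] [-132.9   -0.6  179.3]
[-0.13624643 -0.4901521  -0.1770311 ] [-132.80163002   -0.46075177  160.43777694]
159 [-0.17 -0.22 -0.08] [-133.05   -0.51  158.94]
158 [-0.16  0.22 -0.04] [-133.04   -0.5   157.91]
157 [ 0.32 -0.32 -0.1 ] [-133.04   -0.52  156.9 ]
156 [-0.02 -0.1   0.45] [-133.04   -0.49  155.92]
155 [-0.22 -0.5   0.05] [-133.04   -0.51  154.9 ]
154 [-0.11  0.33  1.87] [-132.81   -0.32  154.47]
16.8417
```

```bash
python3 - <<'E'
from h import *
Z=154.0; x=-133; W0=F(10); print('start',W0.round(2)); free=[]
while x<-72:
    x+= 3 if x<-106 else 1
    move_linear(hp(x,Z,-.5),QB,v=15); f=F(8); l=loc()
    print(x,l.round(2),f.round(2),current_ft_torque().round(2))
    if x<=-121: free.append(f[0])
    if x>-121 and np.median(free)-f[0]>6 : print('pressed'); break
    if abs(f[1])>6 or f[2]>8: print('ODD'); break
print('free',np.round(free,2),current_clock())
E
```

```text
start [-0.28  0.39  0.03]
-130 [-130.37   -0.22  154.34] [-3.5   0.84  2.45] [0.15 0.75 0.02]
-127 [-126.93   -0.25  154.33] [-3.68  1.63  4.05] [0.3  0.84 0.02]
-124 [-124.09   -0.24  154.35] [-4.74  2.31  4.81] [0.37 1.01 0.07]
-121 [-121.13   -0.25  154.32] [-5.07  1.72  4.61] [0.38 1.03 0.01]
-118 [-118.58   -0.24  154.33] [-5.75  1.77  5.21] [0.3  1.19 0.01]
-115 [-115.8    -0.24  154.35] [-6.7   1.57  5.35] [0.32 1.35 0.  ]
-112 [-112.85   -0.2   154.32] [-6.06  2.    5.47] [0.33 1.31 0.04]
-109 [-109.83   -0.23  154.34] [-6.26  2.19  5.54] [0.3  1.31 0.01]
-106 [-106.86   -0.2   154.32] [-6.64  1.82  5.68] [0.29 1.34 0.01]
-105 [-106.     -0.2   154.31] [-6.76  1.68  6.  ] [ 0.25  1.4  -0.01]
-104 [-104.99   -0.2   154.33] [-6.75  1.98  5.75] [0.28 1.39 0.03]
-103 [-103.99   -0.22  154.32] [-6.85  1.63  5.68] [ 0.25  1.35 -0.04]
-102 [-103.03   -0.2   154.32] [-7.04  1.85  5.72] [0.3  1.38 0.02]
-101 [-102.31   -0.18  154.34] [-7.63  1.98  5.83] [0.19 1.48 0.02]
-100 [-101.67   -0.22  154.33] [-8.43  1.76  6.13] [0.21 1.68 0.03]
-99 [-101.04   -0.2   154.35] [-9.5   1.45  6.82] [ 0.14  1.81 -0.01]
-98 [-100.4    -0.23  154.39] [-10.32   1.54   7.02] [ 0.09  2.06 -0.  ]
pressed
free [-3.5  -3.68 -4.74 -5.07] 23.2083
```

The bar load has crept up to about 9 N, giving μ≈0.76 and an estimated contact force between the racks of about 3.4 N. I ease the downward push, then press to 6–7 N.

```bash
python3 - <<'E'
from h import *
def rep(t):
    f=F(8); N=f[2]+2.05; c=-f[0]-0.76*max(N,0); print(t,loc().round(2),f.round(2),'N',N.round(2),'contact',c.round(2)); return c
x=-98.; Z=154.
for Z in (154.15,154.3): move_linear(hp(x,Z,-.5),QB,v=10); c=rep(Z)
n=0
while c<6.3 and n<8:
    n+=1; x+=.5; move_linear(hp(x,Z,-.5),QB,v=10); c=rep(x)
dwell(.5); rep('hold'); print(x,current_clock())
im,W=wrist('w_press'); s=W.reshape(-1,3)-[*ROOT,0]; L=np.c_[s[:,:2]@U,s[:,:2]@V,s[:,2]]
for n,x0,x1,z0,z1 in (('hungblk',-75,-35,178,190),('eaves',-130,-30,115,126)):
    m=(L[:,2]>z0)&(L[:,2]<z1)&(L[:,0]>x0)&(L[:,0]<x1)&(abs(L[:,1])<60)
    if m.sum()>4: print(n,m.sum(),np.percentile(L[m],[1,50,99],axis=0).round(1).tolist())
im,d=read_camera('side'); cv2.imwrite('pics/p.png',cv2.resize(im[150:230,240:330,::-1],(540,480),interpolation=cv2.INTER_CUBIC))
E
```

```text
154.15 [-100.4    -0.21  154.37] [-10.     1.24   6.96] N 9.01 contact 3.15
154.3 [-100.39   -0.21  154.41] [-9.92  1.43  6.53] N 8.58 contact 3.4
-97.5 [-100.15   -0.25  154.41] [-10.62   1.28   6.56] N 8.61 contact 4.08
-97.0 [-99.8   -0.23 154.45] [-11.12   1.37   6.84] N 8.89 contact 4.36
-96.5 [-99.51  -0.2  154.47] [-11.4    1.52   7.38] N 9.43 contact 4.24
-96.0 [-99.22  -0.21 154.43] [-12.14   1.5    7.86] N 9.91 contact 4.61
-95.5 [-98.92  -0.22 154.45] [-12.47   1.3    7.83] N 9.88 contact 4.96
-95.0 [-98.6   -0.22 154.47] [-12.84   1.58   7.84] N 9.89 contact 5.33
-94.5 [-98.3   -0.22 154.48] [-13.15   1.14   8.27] N 10.32 contact 5.3
-94.0 [-97.97  -0.21 154.48] [-13.81   1.16   8.21] N 10.26 contact 6.02
hold [-97.97  -0.23 154.51] [-13.56   1.14   7.86] N 9.91 contact 6.03
-94.0 26.9417
hungblk 380 [[-71.2, -5.6, 178.3], [-67.2, 0.2, 183.1], [-60.3, 5.5, 184.4]]
eaves 1165 [[-118.1, -41.4, 115.5], [-84.1, -9.2, 122.9], [-37.8, 41.2, 125.9]]
```

View pics/p.png

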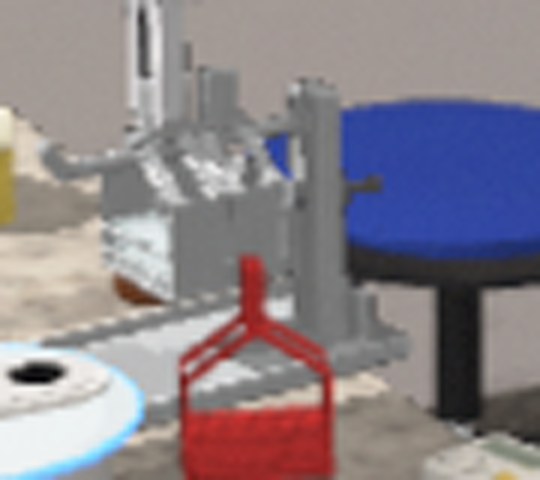

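The picture shows the two racks side by side at about (150,240) and (235,230), both upright and pressed toward the post. The contact estimate is about 6 N and has been held for more than 1 s. I ease back until the push is gone, then let go.

```bash
python3 - <<'E'
from h import *
x=-94.; Z=154.3
while x>-103:
    x-=1; move_linear(hp(x,Z,-.5),QB,v=15); f=F(6); print(x,loc().round(2),f.round(2))
    if f[0]>-1.0: break
move_linear(hp(x,154.6,-.5),QB,v=10); f=F(6); print('up',loc().round(2),f.round(2))
move_gripper(0.5); print(current_grip_width()*94,F(5).round(2))
l=loc(); move_linear(hp(l[0],235,l[1]),QB,v=60); dwell(.3)
move_linear(hp(-150,300,0),QB,v=150); dwell(.3)
im,W=wrist('w_end'); s=W.reshape(-1,3)-[*ROOT,0]; L=np.c_[s[:,:2]@U,s[:,:2]@V,s[:,2]]
for n,z0,z1,x0,x1 in (('wetblk',178,195,-130,-81),('hungblk',178,195,-81,-30),('roof',118,126,-130,-30)):
    m=(L[:,2]>z0)&(L[:,2]<z1)&(L[:,0]>x0)&(L[:,0]<x1)&(abs(L[:,1])<60)
    if m.sum()>4: r=cv2.minAreaRect(L[m,:2].astype(np.float32)); print(n,m.sum(),np.round(r[0],1),np.round(r[1],1),round(r[2],1),np.percentile(L[m],[1,50,99],axis=0).round(1).tolist())
im,d=read_camera('side'); a=np.hstack([cv2.resize(cv2.imread('pics/w_end.png')[170:330,200:360],(400,400),interpolation=cv2.INTER_CUBIC),cv2.resize(im[150:230,245:325,::-1],(400,400),interpolation=cv2.INTER_CUBIC)]); cv2.imwrite('pics/e.png',a)
print(current_clock())
E
```

```text
-95.0 [-98.06  -0.21 154.44] [-11.6    1.24   7.34]
-96.0 [-98.13  -0.22 154.38] [-9.32  1.54  6.36]
-97.0 [-98.33  -0.23 154.36] [-7.27  1.89  5.54]
-98.0 [-98.75  -0.21 154.35] [-5.57  1.86  4.78]
-99.0 [-99.21  -0.18 154.33] [-4.49  2.57  4.29]
-100.0 [-99.61  -0.26 154.31] [-2.13  3.5   3.33]
-101.0 [-100.43   -0.27  154.32] [0.64 4.02 2.75]
up [-100.9    -0.26  154.38] [0.34 4.85 1.53]
46.86386541049195 [-0.07  0.32  0.17]
wetblk 317 [-103.2    0.2] [12.1 25.7] 89.7 [[-115.4, -5.9, 179.0], [-103.8, 0.1, 183.0], [-90.5, 6.1, 184.8]]
hungblk 259 [-62.8  -0.4] [25.7 11.5] 0.3 [[-75.3, -6.1, 178.5], [-64.1, 0.1, 183.1], [-50.4, 5.4, 184.7]]
roof 515 [-80.9  -0.6] [83.7 90.8] 0.0 [[-122.4, -44.5, 118.4], [-84.1, 35.2, 122.8], [-39.6, 43.4, 126.0]]
33.0833
```

View pics/e.png

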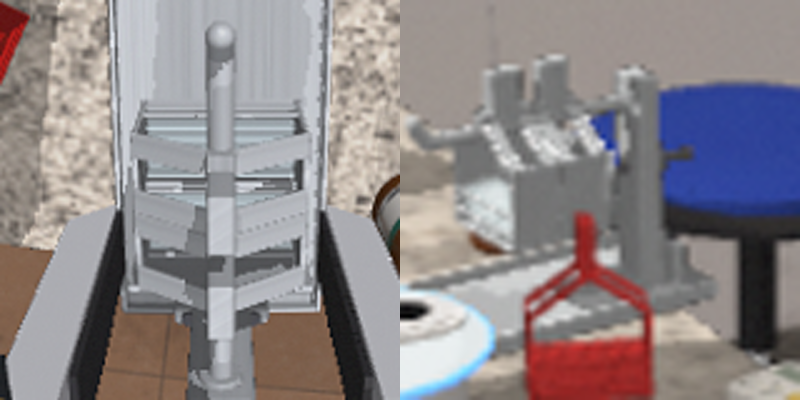

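Both racks hang straight on the bar, with blocks at about (505,85) and (550,80) in the right half. Their centres are 40.4 mm apart (−103.2 and −62.8), the heights are right (block tops at 183), and the gripper is clear.

```bash
python3 -c "
from rig import *
print(job_done())"
```

```text
the job is handed in; nothing more can be done
None
```

The job is handed in at about 33 s: the wet rack hangs straight on the bar in front of the first one, centres 40.4 mm apart, after being pressed against the backstop at an estimated 6 N and released with the gripper clear; the judge returned no verdict.

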